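# Set a dowel on the drilling line and clamp it

## Robot

A 6-joint arm with a two-finger parallel gripper is mounted at the origin on a cart in front of the work surface, level with it; the furniture and walls round the work are solid. World frame = base frame: x ahead of the robot, y to its left, z up, the work surface at z = 0. Lengths are in mm, angles in rad, forces in N, time in s.
With the tool pointing down it reaches from about 350 to 775 mm from the base axis. Payload 7.3 kg.
Tool frame: the origin (TCP) lies on the centre line of the jaws, within the pads' length; the fingertips stand finger_overhang ahead of it and the grasp point (between the pads) lies 8 mm behind it (finger_overhang is the distance from the TCP to the fingertips, in mm); z points along the fingers, y is the line along which they close (so a half turn about z gives the same grasp; the last joint's range is limited). The gripper opens to 92 mm and grips with 3 to 60 N. Pads are 19 mm wide; open, the fingers measure 130 mm over their backs; the gripper's body (75 mm by 190 mm) begins 47 mm behind the grasp point.
Start: joints at [1.028, 0.342, 1.524, -0, 1.275, -0.146], TCP at [202.883, 484.234, 237.741] pointing down, gripper open.
Joint ranges: [-2.53, 2.53], [-0.77, 2.02], [0.04, 2.7], [-1, 4.14], [0.28, 2.66], [-3.11, 3.11]. Speed limits (rad/s): [2.57, 2.57, 3.14, 3.14, 3.14, 3.14].

## Interface

Orientations are given as [roll, pitch, yaw] about the fixed x, y, z axes, in that order (R = Rz(yaw) Ry(pitch) Rx(roll)).
In Python, from plant import get_obs, capture, close_job, finger_overhang gives the robot as it stands.
- The arm moves only by the shell command python3 -m inch 'ROWS'. ROWS is JSON, one flat list of numbers, 7 for each row, row after row: the turn, a rotation vector about the tool's x, y, z scaled (see below), then the shift along the tool's x, y, z scaled (see below), then the closure, from -1 (fully open) to 1 (shut). In form: [ax, ay, az, tx, ty, tz, gripper, ax, ay, az, tx, ty, tz, gripper, ...]. A call has 1 to 10 rows; each row shifts and turns the commanded pose from where the row before left it, along the tool's axes as they then stand; what a row does not reach is not made up. The controller multiplies each number of a shift by 0.8 m and each number of a turn by 1.5 rad. A row lasts 1/12 s, in which the tool goes at most 41.7 mm and 7.16 degrees, less where a joint would pass 70% of its speed; a pose out of reach is approached as far as the arm can. A call with a number of a shift or a turn outside -1 to 1 is refused whole. A call with a gripper value outside its range is refused whole. The fingers move at their own pace and stop on an object; the grip force is fixed at half the most. Time passes only in rows, so rows that do not move let the fingers close. It gives the time, the measured TCP pose, the force, the opening and the grip force at its end, in the units of the state.
- get_obs(): the state, without advancing time (a new reading comes with each control period).
- capture(name): name is "scene" or "top" or "wrist"; returns a dict with "image" (400x640x3 uint8, red, green, blue), "mtx" (3x3 intrinsics, pixels), "pose" (4x4, takes a point from camera to world coordinates). Camera axes: x right, y up, looking along -z (the intrinsics and any distortion apply to the point x, -y, -z); pixel columns grow to the right and rows downward; lengths in mm; the calibration is good to about 2 mm. A picture is of the moment at which its call begins. There is no depth.
- close_job(): hands the job in; it is judged then, once.
The state is a dict: "time": time; "joint_positions": joint angles; "dq": joint speeds; "tau": joint torques, N m; "tool_pos": TCP position; "tcp_rot": TCP orientation; "contact_force": force on the tool from outside, world axes, zero at the start; "moment": the same for the moment, N m; "grip_width": finger opening in mm; "finger_force": force on a finger pad.
Only numpy, scipy, OpenCV 4.12 (cv2) and the standard library are available. Lean on these libraries where they do the work, as an engineer would, in place of code of your own. Each camera call takes 0.05 s, during which the arm holds its last target. There are 200 camera calls.

## Task

Set the loose wooden dowel up for cross-drilling: pushing with the fingertips, and without ever lifting it, roll it over the plywood board until it lies still along the pencilled line, centred on the line at both ends. Then push the toggle clamp's black handle outwards and fully down, so that the clamp's rubber tip holds the dowel there. Leave the pencil and the other loose things on the bench where they are.

Things in the scene. Friction and masses are not known exactly. Their poses are not given: they have to be found in the camera images.
- dowel: plain beech dowel, 16 mm thick, 220 mm long, about 50 g, loose on the board 35 to 65 mm to either side of the line and nearly parallel to it; y along its length. The origin is on its surface at half length and circles the axis as it rolls: use dowel_mid. It rolls very freely and runs on if let go while moving
- dowel_mid (a point): point on the dowel's axis at half length, 26 mm above the bench while it lies on the board; y along the dowel, x and z turn as it rolls. A fingertip that rests on the dowel's top and moves sideways carries it half as far as the fingertip goes; the tip soon runs off the top, so several strokes, lifting between them, may be needed
- dowel_end_1 (a point): point on the dowel's axis at one end, away from the clamp (110 mm from the middle)
- dowel_end_2 (a point): point on the dowel's axis at its other end, towards the clamp (110 mm from the middle)
- line_mid (a point): the dowel's place, on the pencilled line on top of a fixed plywood board (200 x 360 mm, top 18 mm above the bench). The line is dark, 2.5 mm wide and runs along this frame's y, from 138 mm on the side away from the clamp (-y) to 112 mm on the clamp's side; the clamp stands on its prolongation. x lies across the line, z up; the board reaches 100 mm to either side of the line
- clamp_handle (a joint): angle of the toggle clamp's handle, rad: 0 = fully down (level, clamp shut), 0.95 to 1.2 at the start (standing up, open). It turns about the line frame's x and stays where left (stiff joints, 0.22 N m: 2 to 4 N at the grip). Pushed outwards (+y of the line frame, away from the dowel) and down, it swings the clamp's holding arm down over the line, and the stiff linkage holds it there
- grip_mid (a point): point on the middle line of the handle's black grip, 95 mm from the handle's pivot; y points along the handle to its free end. The grip is round, 17 mm thick, and reaches from 38 to 118 mm from the pivot; +z of this frame is the side to push on (it faces the dowel while the handle stands up and looks up when it is down)
- handle_pivot (a point): centre of the handle's hinge, 167 mm from line_mid along the line frame's +y and 28 mm above the board's top; axes as the line frame. The holding arm is hinged 32 mm nearer to the dowel at the same height and is 64 mm long; it stands up at the start and reaches up to 95 mm above the board
- clamp_tip: the clamp's spring-backed black rubber tip, 15 mm across, under the end of the holding arm. With the handle fully down it presses from above, with 1 to 2 N, on a dowel on the line, 83 mm from line_mid on the clamp's side
- pencil: red carpenter's pencil, 9 x 174 x 8 mm, loose on the board on the other side of the line from the dowel, nearly parallel to it; stays there
- try_square: try square with dark stock and steel blade, 161 x 110 x 17 mm, loose on the bench to the right, beyond the mesh screen; stays there
- screen_end (a point): top of the near end of a fixed screen of wire mesh, 255 mm high, that stands on the bench to the right of the board: from here one panel runs straight back (+x) for 300 mm to a post, and from that post another runs 300 mm to the left (+y), behind the board. Keep arm and gripper clear of it
- screw_tin: round grey tin, 73 mm across, 54 mm high, loose on the bench behind the board; stays there

How it is judged:
By the outcome, as a careful person would: the job done as asked, in the order asked, and still so for the second after the job is handed in, with the robot touching nothing.
It also fails if it takes over 61 s, if anything falls off the work surface, if the arm or the gripper's body presses on something with over 40 N, if the wrist force passes 120 N, or if a joint passes its speed limit or range.

## Working session

There is one attempt and no reset: what is moved stays moved. The work goes in short steps, Python scripts to look and compute and a shell command to move; the robot and the scene stay as the last step left them, time stands still between calls to the robot, and variables do not carry over. Pictures are saved under pics/ and viewed, at most 10 in all, crops included, and the job is handed in when it is done.

```bash
mkdir -p pics; ls
python3 - <<'E'
from plant import *
import cv2
print(get_obs(), finger_overhang)
for n in ("scene","top"):
    c=capture(n); cv2.imwrite(f"pics/{n}0.png",c["image"][:,:,::-1]); print(n,c["mtx"].round(1).tolist(),c["pose"].round(3).tolist(),c.keys())
E
```

```text
pics
{'time': 0.0, 'joint_positions': array([ 1.02801867e+00,  3.42704669e-01,  1.52501699e+00, -3.33943285e-06,
        1.27538480e+00, -1.46004463e-01]), 'dq': array([ 2.07174410e-04, -2.50783302e-04, -1.23309201e-03, -1.26220260e-03,
       -8.45013281e-05, -4.02861561e-04]), 'tau': array([ 2.70572364e-04, -4.31245279e+01, -2.44220781e+01,  7.16474955e-02,
        5.59645495e-02, -1.53433466e-04]), 'tool_pos': array([202.66377025, 483.88664684, 237.05432523]), 'tcp_rot': array([-3.14009449e+00, -2.17078068e-04,  2.74482027e+00]), 'contact_force': array([0.39605422, 0.15111404, 0.03812044]), 'moment': array([-0.05095225, -0.05762878, -0.03711567]), 'finger_force': 0.0, 'grip_width': 91.70588696398676} 11.0
scene [[427.1, 0.0, 315.9], [0.0, 427.1, 197.1], [0.0, 0.0, 1.0]] [[0.875, 0.299, -0.381, 83.665], [-0.484, 0.562, -0.671, -1066.415], [0.013, 0.771, 0.636, 1107.245], [0.0, 0.0, 0.0, 1.0]] dict_keys(['image', 'mtx', 'pose'])
top [[413.7, 0.0, 313.5], [0.0, 413.7, 204.6], [0.0, 0.0, 1.0]] [[0.022, 0.998, -0.065, 563.96], [-0.999, 0.024, 0.028, -74.718], [0.029, 0.064, 0.998, 1280.673], [0.0, 0.0, 0.0, 1.0]] dict_keys(['image', 'mtx', 'pose'])
```

View pics/scene0.png

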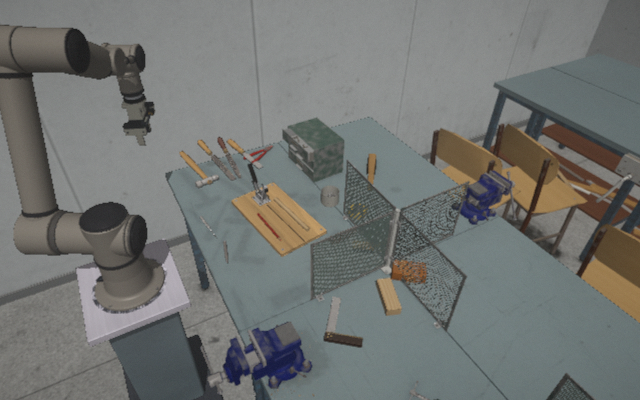

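View pics/top0.png

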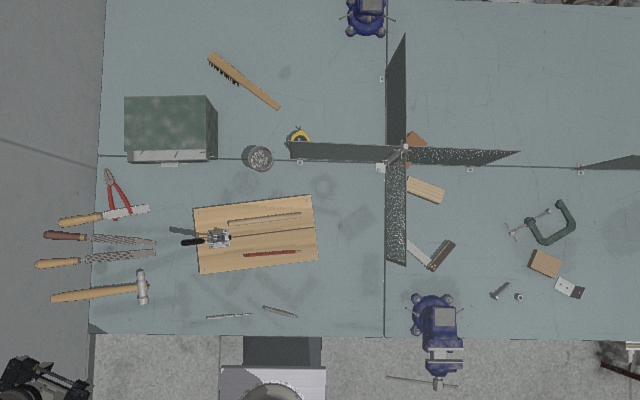

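The top view shows the board at about px (193–318, 195–273), the dowel at about (228–300, 212–224), the red pencil at about (243–300, 252), and the clamp at about (215, 237) with its handle pointing left. The mesh screen is at x≈395.

```bash
cat > h.py <<'E'
import numpy as np, cv2
from plant import *
def ray(c,uv):
    uv=np.atleast_2d(np.array(uv,float)); K=c["mtx"];P=c["pose"]
    d=np.c_[(uv[:,0]-K[0,2])/K[0,0],-(uv[:,1]-K[1,2])/K[1,1],-np.ones(len(uv))]@P[:3,:3].T
    return P[:3,3],d
def onz(c,uv,z):
    o,d=ray(c,uv); return o+d*((z-o[2])/d[:,2])[:,None]
def proj(c,p):
    P=c["pose"];K=c["mtx"];q=(np.atleast_2d(p)-P[:3,3])@P[:3,:3]
    return np.c_[K[0,2]+K[0,0]*q[:,0]/-q[:,2],K[1,2]+K[1,1]*q[:,1]/q[:,2]]
E
python3 - <<'E'
from h import *
c=capture("top");im=c["image"]
cr=im[180:290,170:330,::-1]; cv2.imwrite("pics/c1.png",cv2.resize(cr,None,fx=5,fy=5,interpolation=cv2.INTER_CUBIC))
hsv=cv2.cvtColor(im,cv2.COLOR_RGB2HSV)
m=((hsv[...,0]>8)&(hsv[...,0]<25)&(hsv[...,1]>70)).astype(np.uint8); m[:, :185]=0;m[:190]=0;m[280:]=0;m[:,325:]=0
m=cv2.morphologyEx(m,cv2.MORPH_CLOSE,np.ones((3,3)))
cn=max(cv2.findContours(m,0,2)[0],key=cv2.contourArea)
r=cv2.minAreaRect(cn);b=cv2.boxPoints(r);print(b);w=onz(c,b,18);print(w.round(1),[np.linalg.norm(w[i]-w[i-1]).round(1) for i in range(4)])
E
```

```text
[[191.98465 208.87695]
 [309.89233 194.13849]
 [318.00003 259.00003]
 [200.09235 273.7385 ]]
[[ 624.   258.5   18. ]
 [ 677.8  -97.9   18. ]
 [ 480.9 -127.1   18. ]
 [ 429.6  226.3   18. ]] [np.float64(197.0), np.float64(360.4), np.float64(199.1), np.float64(357.1)]
```

View pics/c1.png

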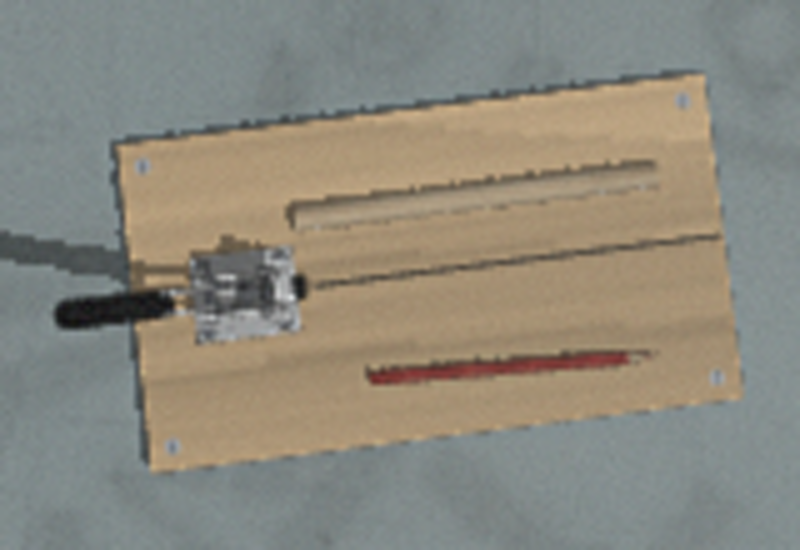

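The crop shows the line from about (318,286) to (720,237), the dowel axis from (291,217) to (656,174) and the pencil from (366,377) to (655,353). The line's right end is at the board's edge.

```bash
cat >> h.py <<'E'
def frame(e,dirn):  # line frame from its -y end, direction +y
    y=dirn/np.linalg.norm(dirn); x=np.array([y[1],-y[0],0]); return x,y
E
python3 - <<'E'
from h import *
c=capture("top")
f=lambda x,y:((x+.5)/5-.5+170,(y+.5)/5-.5+180)
L=onz(c,[f(318,286),f(720,237)],18); D=onz(c,[f(291,217),f(656,174)],26); P=onz(c,[f(366,377),f(655,353)],22)
y=L[0]-L[1];print("linelen",np.linalg.norm(y));y/=np.linalg.norm(y);x=np.array([y[1],-y[0],0])
m=L[1]+138*y;m[2]=18;print("mid",m,"x",x,"y",y,"yaw",np.arctan2(y[1],y[0]))
for n,q in(("D",D),("P",P)):print(n,q.round(1).tolist(),((q-m)@x).round(1),((q-m)@y).round(1),np.linalg.norm(q[0]-q[1]))
# handle: black pixels in top, farthest end; solve for angle
s=capture("scene")
piv=m+167*y+[0,0,28]
for a in (.95,1.0,1.1,1.2):
    e=piv+118*(np.cos(a)*y+np.sin(a)*np.array([0,0,1])); t=proj(c,e)[0]; print(a,e.round(0),"crop",((t-[170,180])*5).round(0),"scene",proj(s,e).round(0))
print(proj(s,piv))
cr=s["image"][120:260,200:360,::-1];cv2.imwrite("pics/c2.png",cv2.resize(cr,None,fx=4,fy=4,interpolation=cv2.INTER_CUBIC))
E
```

```text
linelen 245.3229440116393
mid [557.7732569   25.05079126  18.        ] x [0.98967495 0.14332999 0.        ] y [-0.14332999  0.98967495  0.        ] yaw 1.714621654643684
D [[583.6, 147.6, 26.0], [614.7, -71.6, 26.0]] [43.1 42.5] [ 117.6 -103.8] 221.39269683891297
P [[488.5, 100.0, 22.0], [506.5, -73.6, 22.0]] [-57.8 -64.9] [ 84.1 -90.3] 174.5285261263755
0.95 [524. 258. 142.] crop [ 43. 316.] scene [[247. 164.]]
1.0 [525. 253. 145.] crop [ 50. 315.] scene [[248. 163.]]
1.1 [526. 243. 151.] crop [ 66. 313.] scene [[249. 163.]]
1.2 [528. 233. 156.] crop [ 83. 311.] scene [[250. 164.]]
[[258.22818182 191.55861794]]
```

View pics/c2.png

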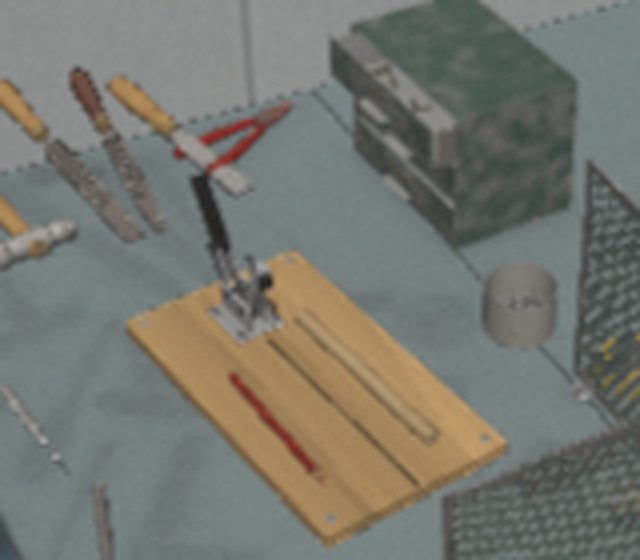

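```bash
python3 -m inch '[0,0,0.0763,0,0,0,0.13, 0,0,0.0763,0,0,0,0.13, 0,0,0.0763,0,0,0,0.13, 0,0,0.0763,0,0,0,0.13, 0,0,0.0763,0,0,0,0.13, 0,0,0.0763,0,0,0,0.13, 0,0,0.0763,0,0,0,0.13, 0,0,0.0763,0,0,0,0.13, 0,0,0.0763,0,0,0,0.13]'
python3 -m inch '[0,0,0,-0.0395,0.0239,0,0.13, 0,0,0,-0.0395,0.0239,0,0.13, 0,0,0,-0.0395,0.0239,0,0.13, 0,0,0,-0.0395,0.0239,0,0.13, 0,0,0,-0.0395,0.0239,0,0.13, 0,0,0,-0.0395,0.0239,0,0.13, 0,0,0,-0.0395,0.0239,0,0.13, 0,0,0,-0.0395,0.0239,0,0.13]'
python3 -m inch '[0,0,0,-0.0395,0.0239,0,0.13, 0,0,0,-0.0395,0.0239,0,0.13, 0,0,0,-0.0395,0.0239,0,0.13, 0,0,0,-0.0395,0.0239,0,0.13, 0,0,0,-0.0395,0.0239,0,0.13, 0,0,0,-0.0395,0.0239,0,0.13, 0,0,0,-0.0395,0.0239,0,0.13, 0,0,0,-0.0395,0.0239,0,0.13, 0,0,0,0,0,0,0.13, 0,0,0,0,0,0,0.13]'
python3 - <<'E'
from h import *
c=capture("wrist");cv2.imwrite("pics/w1.png",c["image"][:,:,::-1]);print(c["pose"].round(3).tolist(),c["mtx"].round(1).tolist())
E
```

```text
time: 1.0
tool_pos: [202.8, 484.1, 237.6]
tcp_rot: [-3.141, 0.0, 1.709]
contact_force: [-1.0, -0.4, -0.3]
grip_width: 40.8
finger_force: 0.0
time: 1.67
tool_pos: [391.3, 254.4, 237.8]
tcp_rot: [3.141, -0.0, 1.715]
contact_force: [0.1, 0.4, 0.9]
grip_width: 39.7
finger_force: 0.0
time: 2.5
tool_pos: [578.6, 26.2, 236.8]
tcp_rot: [-3.14, -0.0, 1.712]
contact_force: [-1.4, 0.4, -0.3]
grip_width: 39.8
finger_force: 0.0
[[0.99, -0.135, -0.039, 568.783], [0.14, 0.949, 0.283, 102.292], [-0.001, -0.286, 0.958, 383.632], [0.0, 0.0, 0.0, 1.0]] [[293.4, 0.0, 317.6], [0.0, 293.4, 201.5], [0.0, 0.0, 1.0]]
```

View pics/w1.png

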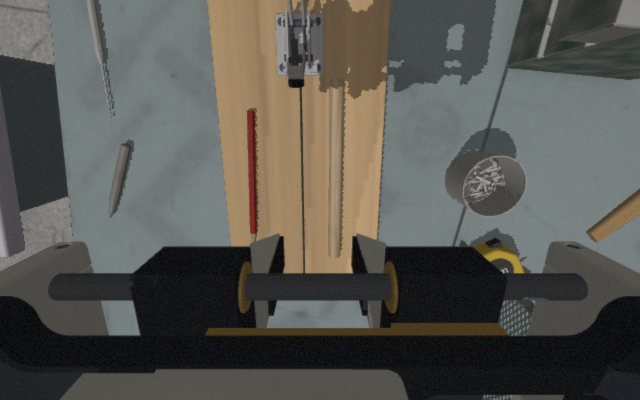

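The wrist view shows the line running from (301,88) to (303,240), the dowel from (337,82) to (334,256), and the pencil at (252,110–235). The clamp base plate's near edge is at row ≈77. I'll measure the edges by code.

```bash
cat >> h.py <<'E'
M=np.array([557.77,25.05,18.]);Y=np.array([-.14333,.98967,0]);X=np.array([.98967,.14333,0])
lf=lambda p:np.c_[(p-M)@X,(p-M)@Y]
E
python3 - <<'E'
from h import *
c=capture("wrist");g=cv2.cvtColor(c["image"],cv2.COLOR_RGB2GRAY).astype(int)
for r in (95,120,150,180,210,235):
    l=g[r,290:314]; w=np.clip(np.median(l)-15-l,0,None); u=290+(w*np.arange(24)).sum()/w.sum()
    print(r,round(u,1),lf(onz(c,[u,r],18)).round(1),g[r,324:350].tolist())
for uv,z in(((337,81),26),((334.5,257),26)):print(lf(onz(c,[uv],z)).round(1))
print("base edge",lf(onz(c,[(299,77)],20)).round(1),"pencil",lf(onz(c,[(251,110),(253,236)],22)).round(1), get_obs()["tool_pos"],lf(get_obs()["tool_pos"]))
print(g[74:92,337].tolist(),g[250:264,334].tolist())
E
```

```text
95 301.1 [[ 1.4 97.9]] [135, 141, 145, 146, 146, 144, 124, 123, 126, 137, 150, 156, 149, 145, 135, 127, 119, 117, 109, 90, 92, 98, 142, 151, 142, 111]
120 301.4 [[ 1.3 69.6]] [139, 139, 141, 146, 148, 146, 119, 125, 138, 151, 153, 149, 142, 139, 132, 133, 128, 119, 99, 91, 131, 145, 151, 152, 153, 152]
150 302.0 [[ 1.5 33.8]] [138, 141, 144, 147, 147, 134, 122, 127, 146, 151, 152, 149, 140, 144, 143, 137, 128, 110, 87, 89, 104, 143, 153, 152, 153, 153]
180 302.5 [[ 1.4 -4.1]] [141, 138, 142, 150, 142, 125, 125, 129, 143, 153, 152, 143, 138, 142, 140, 131, 117, 98, 82, 96, 144, 149, 152, 152, 151, 148]
210 303.1 [[  1.5 -44.3]] [140, 143, 145, 147, 143, 128, 127, 141, 151, 151, 144, 140, 146, 145, 135, 121, 101, 82, 89, 105, 145, 147, 150, 153, 149, 150]
235 303.5 [[  1.5 -79.7]] [140, 144, 142, 145, 141, 117, 121, 137, 145, 145, 137, 134, 126, 125, 121, 111, 90, 88, 102, 143, 147, 148, 148, 150, 150, 149]
[[ 42.8 112.3]]
[[  43.3 -108.4]]
base edge [[ -0.5 117.2]] pencil [[-57.7  81.1]
 [-65.7 -79.4]] [577.54735971  28.23593287 237.36727623] [[20.02969934  0.31833322]]
[87, 84, 84, 86, 87, 82, 83, 89, 85, 86, 84, 87, 86, 93, 137, 146, 143, 146] [142, 140, 140, 141, 140, 143, 142, 141, 144, 143, 144, 140, 144, 147]
```

The line is dead parallel to my frame at x≈1.4. The dowel lies at x≈43 with its length centred, so it needs about −41.5 mm across and nothing along. I'll lower the open fingers to straddle it.

```bash
python3 -m inch '[0,0,0,0,0.014,0.04,0.13, 0,0,0,0,0.0141,0.04,0.13, 0,0,0,0,0,0.04,0.13, 0,0,0,0,0,0.04,0.13, 0,0,0,0,0,0.04,0.13, 0,0,0,0,0,0.03,0.13, 0,0,0,0,0,0.02,0.13, 0,0,0,0,0,0.006,0.13, 0,0,0,0,0,0,0.13]'
python3 - <<'E'
from h import *
print(lf(get_obs()["tool_pos"]))
c=capture("wrist");cv2.imwrite("pics/w2.png",c["image"][:,:,::-1])
E
```

```text
time: 3.35
tool_pos: [599.2, 32.3, 32.1]
tcp_rot: [-3.139, -0.001, 1.716]
contact_force: [0.5, 0.1, -0.2]
grip_width: 39.7
finger_force: 0.0
[[42.0049812   1.24245589]]
```

View pics/w2.png

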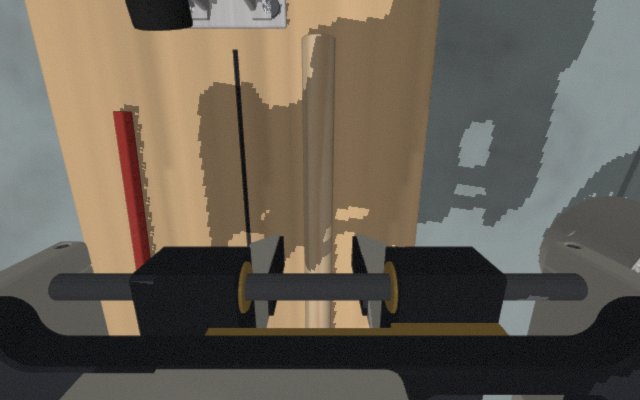

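The dowel is centred between the open fingers (axis at column ≈318), with the line at (235,50)–(248,245). Next I narrow the cage and roll the dowel slowly.

```bash
python3 -m inch '[0,0,0,0,0,0,0.54, 0,0,0,0,0,0,0.54, 0,0,0,0,0,0,0.54, 0,0,0,0,-0.001,0,0.54, 0,0,0,0,-0.002,0,0.54, 0,0,0,0,-0.003,0,0.54, 0,0,0,0,-0.004,0,0.54, 0,0,0,0,-0.004,0,0.54, 0,0,0,0,-0.004,0,0.54, 0,0,0,0,-0.004,0,0.54]'
python3 -m inch '[0,0,0,0,-0.004,0,0.54, 0,0,0,0,-0.004,0,0.54, 0,0,0,0,-0.004,0,0.54, 0,0,0,0,-0.004,0,0.54, 0,0,0,0,-0.004,0,0.54, 0,0,0,0,-0.003,0,0.54, 0,0,0,0,-0.003,0,0.54, 0,0,0,0,-0.002,0,0.54, 0,0,0,0,-0.001,0,0.54, 0,0,0,0,0,0,0.54]'
cat > look.py <<'E'
from h import *
import sys
o=get_obs();print(lf(o["tool_pos"]),o["tool_pos"][2],o["grip_width"])
c=capture("wrist");cv2.imwrite(f"pics/{sys.argv[1]}.png",c["image"][:,:,::-1]);np.save("last",c["pose"])
c["pose"]
# expected pixels of a dowel axis on the line as the wrist frame sees it
for y in(110,83,60):print(y,proj(c,M+1.4*X+y*Y),proj(c,M+1.4*X+y*Y+[0,0,8]))
E
python3 look.py w3
```

```text
time: 4.23
tool_pos: [582.6, 28.4, 32.9]
tcp_rot: [-3.141, -0.0, 1.715]
contact_force: [0.3, 0.5, 0.8]
grip_width: 21.4
finger_force: 0.1
time: 5.07
tool_pos: [559.9, 25.1, 32.9]
tcp_rot: [-3.142, -0.0, 1.715]
contact_force: [-0.7, -0.9, -0.2]
grip_width: 21.2
finger_force: 0.0
[[ 2.11470137 -0.23469233]] 32.921560476985796 21.17749364540795
110 [[314.67816109  43.58298217]] [[314.51216663  39.66275952]]
83 [[314.83807382 101.12431729]] [[314.68931834 100.4450676 ]]
60 [[314.9621009  145.75293315]] [[314.82603458 147.35361027]]
```

View pics/w3.png

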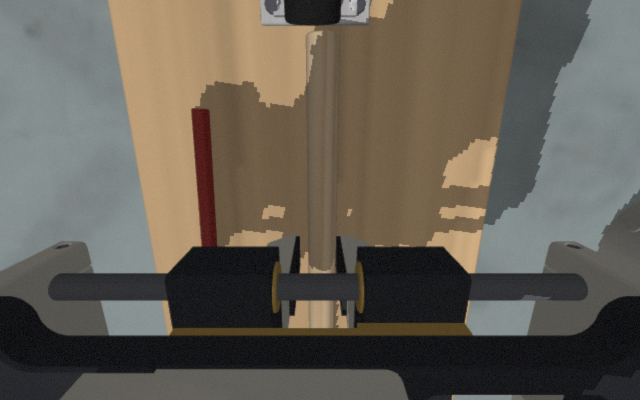

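The dowel has rolled to column ≈321 (expected ≈315 on the line), and the black clamp tip is at (312,10). I'll close lightly to still it and align it, then measure.

```bash
python3 -m inch '[0,0,0,0,0,0,0.6, 0,0,0,0,0,0,0.62, 0,0,0,0,0,0,0.64, 0,0,0,0,0,0,0.65, 0,0,0,0,0,0,0.66, 0,0,0,0,0,0,0.66]'
cat > dow.py <<'E'
from h import *
o=get_obs();print("tcp",lf(o["tool_pos"]),o["tool_pos"][2],o["grip_width"],o["finger_force"])
c=capture("wrist");g=cv2.cvtColor(c["image"],cv2.COLOR_RGB2GRAY).astype(float)
# line on wrist frame at x=1.4; strips across the dowel
for y in (100,90,80,70,60,50,40):
    t=np.arange(-20,20.01,.5); p=M+(1.4+t)[:,None]*X+y*Y+[0,0,8]
    uv=proj(c,p).astype(np.float32); v=cv2.remap(g.astype(np.float32),uv[:,0][None],uv[:,1][None],cv2.INTER_LINEAR)[0]
    print(y,v[::2].astype(int).tolist())
E
python3 dow.py
```

```text
time: 5.62
tool_pos: [560.1, 25.2, 32.9]
tcp_rot: [3.141, -0.0, 1.715]
contact_force: [0.9, -0.6, 0.7]
grip_width: 15.8
finger_force: 5.6
tcp [[ 2.31040075 -0.22970667]] 32.92376183536114 15.785794763113564 5.635222569108009
100 [151, 152, 150, 152, 151, 151, 149, 151, 151, 154, 155, 157, 156, 155, 134, 145, 157, 163, 157, 99, 94, 95, 103, 105, 101, 94, 90, 92, 92, 84, 86, 85, 85, 86, 91, 91, 95, 96, 96, 94, 97]
90 [153, 154, 153, 151, 150, 151, 149, 150, 153, 154, 156, 156, 157, 156, 124, 95, 103, 97, 97, 95, 92, 96, 103, 104, 99, 94, 90, 94, 91, 83, 85, 86, 84, 87, 89, 92, 97, 95, 95, 94, 97]
80 [91, 93, 94, 94, 92, 93, 94, 92, 99, 109, 95, 97, 95, 93, 86, 91, 94, 96, 97, 97, 95, 101, 106, 103, 100, 95, 89, 95, 94, 82, 85, 85, 85, 87, 88, 93, 96, 99, 96, 95, 96]
70 [92, 92, 92, 91, 92, 89, 92, 91, 93, 91, 92, 95, 95, 94, 87, 91, 96, 96, 97, 94, 97, 100, 104, 102, 100, 92, 91, 97, 91, 81, 86, 83, 84, 85, 87, 89, 94, 97, 94, 97, 94]
60 [92, 91, 92, 91, 92, 92, 89, 91, 92, 94, 94, 94, 94, 93, 87, 92, 94, 95, 95, 94, 93, 101, 104, 105, 100, 91, 90, 95, 91, 81, 81, 86, 85, 87, 89, 93, 94, 97, 98, 95, 98]
50 [93, 94, 92, 93, 94, 92, 93, 94, 92, 93, 95, 94, 95, 93, 84, 92, 95, 96, 96, 94, 95, 102, 103, 105, 103, 96, 88, 96, 93, 85, 85, 85, 85, 86, 87, 92, 93, 96, 97, 96, 95]
40 [91, 93, 93, 92, 93, 95, 92, 92, 92, 92, 95, 93, 93, 93, 86, 92, 95, 94, 95, 92, 97, 105, 105, 104, 99, 93, 90, 96, 96, 83, 90, 89, 91, 93, 95, 97, 96, 96, 94, 97, 96]
```

Run:
```python
from h import *
c=capture("wrist");c["pose"][:3,3]+=(42.0-2.31)*X+1.47*Y+[0,0,-.82]
g=cv2.cvtColor(cv2.imread("pics/w2.png"),cv2.COLOR_BGR2GRAY).astype(int)
for r in (55,65,75,200,240):
    l=g[r,228:256]; w=np.clip(np.median(l)-25-l,0,None); u=228+(w*np.arange(28)).sum()/w.sum(); print(r,u,lf(onz(c,[u,r],18)))
```

```text
55 235.07829181494662 [[  1.63952182 106.18725715]]
65 235.93804213135067 [[  1.70352118 101.6240361 ]]
75 236.59344660194174 [[ 1.66507572 96.97859864]]
200 245.57868020304568 [[ 1.57150495 30.9498126 ]]
240 247.23076923076923 [[0.80790157 6.13048234]]
```

```bash
python3 -m inch '[0,0,0,0,0,0,0.62, 0,0,0,0,-0.0006,0,0.62, 0,0,0,0,-0.0007,0,0.62, 0,0,0,0,0,0,0.64, 0,0,0,0,0,0,0.655, 0,0,0,0,0,0,0.66, 0,0,0,0,0,0,0.66, 0,0,0,0,0,0,0.65, 0,0,0,0,0,0,0.63]'
python3 dow.py | head -1
python3 -m inch '[0,0,0,0,0,0,0.6, 0,0,0,0,0,0,0.54, 0,0,0,0,0,0,0.4, 0,0,0,0,0,0,0.25, 0,0,0,0,0,0,0.13, 0,0,0,0,0,0,0.13, 0,0,0,0,0,0,0.13]'
python3 dow.py
```

```text
time: 6.47
tool_pos: [559.0, 25.0, 32.9]
tcp_rot: [3.142, -0.0, 1.715]
contact_force: [-0.9, -0.5, -0.6]
grip_width: 16.7
finger_force: 0.0
tcp [[ 1.23767275 -0.23667075]] 32.920144592067544 16.687500908995585 0.0
time: 7.1
tool_pos: [559.0, 25.0, 32.9]
tcp_rot: [3.142, -0.0, 1.715]
contact_force: [-0.4, 0.6, 0.1]
grip_width: 39.8
finger_force: 0.0
tcp [[ 1.21466027 -0.21823343]] 32.91047536627325 39.83403238271927 0.0
100 [157, 157, 154, 154, 156, 155, 155, 153, 155, 159, 160, 161, 158, 136, 152, 159, 159, 100, 96, 100, 108, 105, 105, 100, 91, 96, 98, 91, 80, 86, 89, 88, 87, 90, 94, 94, 96, 98, 98, 99, 99]
90 [157, 157, 157, 156, 156, 155, 155, 156, 156, 158, 160, 162, 155, 135, 141, 98, 98, 96, 96, 101, 107, 107, 104, 96, 94, 98, 98, 90, 79, 85, 90, 87, 88, 91, 93, 94, 97, 100, 99, 98, 98]
80 [95, 95, 96, 94, 93, 95, 97, 93, 94, 95, 96, 98, 94, 89, 94, 96, 97, 97, 97, 101, 107, 107, 105, 96, 95, 101, 99, 92, 83, 87, 89, 85, 86, 89, 92, 94, 97, 97, 99, 99, 98]
70 [95, 96, 96, 95, 94, 96, 94, 94, 95, 96, 96, 97, 96, 90, 94, 99, 99, 96, 96, 104, 106, 107, 102, 95, 95, 100, 100, 91, 83, 87, 89, 88, 88, 89, 91, 93, 98, 96, 100, 98, 97]
60 [92, 94, 98, 94, 94, 93, 94, 94, 94, 96, 95, 97, 95, 87, 95, 95, 95, 96, 98, 103, 107, 106, 101, 95, 93, 100, 98, 92, 82, 87, 87, 88, 89, 88, 93, 95, 96, 98, 99, 99, 98]
50 [94, 95, 96, 94, 94, 93, 93, 96, 96, 95, 98, 98, 95, 90, 93, 97, 95, 93, 99, 105, 109, 108, 104, 95, 93, 103, 101, 91, 82, 87, 89, 88, 86, 89, 90, 95, 96, 98, 98, 98, 99]
40 [95, 96, 95, 98, 93, 94, 95, 94, 95, 98, 95, 96, 97, 87, 96, 95, 95, 94, 101, 107, 107, 110, 102, 96, 94, 98, 97, 91, 82, 90, 92, 94, 94, 97, 97, 97, 100, 98, 98, 99, 96]
```

```bash
python3 -m inch '[0,0,0,0,0,-0.01,0.13, 0,0,0,0,0,-0.03,0.13, 0,0,0,0,0,-0.05,0.13, 0,0,0,0,0,-0.05,0.13, 0,0,0,-0.02,0,-0.05,0.13, 0,0,0,-0.04,0,-0.03,0.13, 0,0,0,-0.04,0,-0.02,0.13, 0,0,0,0,0,0,0.13, 0,0,0,0,0,0,0.13]'
python3 - <<'E'
from h import *
print(lf(get_obs()["tool_pos"]),get_obs()["tool_pos"][2])
c=capture("wrist")
print(proj(c,M+1.5*X-125*Y),proj(c,M+1.5*X+100*Y))
cv2.imwrite("pics/w4.png",c["image"][:,:,::-1])
g=cv2.cvtColor(c["image"],cv2.COLOR_RGB2GRAY).astype(np.float32)
for y,z in((-130,0),(-126,0),(-122,0),(-118,0),(-105,8),(-95,8),(-50,8),(0,8),(50,8),(100,8)):
    t=np.arange(-12,12.01,1); p=M+(1.5+t)[:,None]*X+y*Y+[0,0,z]
    uv=proj(c,p).astype(np.float32); print(y,uv[12].round(),cv2.remap(g,uv[:,0][None],uv[:,1][None],1)[0].astype(int).tolist())
E
```

```text
time: 7.9
tool_pos: [570.8, -55.1, 225.1]
tcp_rot: [3.139, 0.001, 1.712]
contact_force: [-0.2, 0.3, -1.3]
grip_width: 39.8
finger_force: 0.0
[[  1.38417975 -81.2340691 ]] 225.0790073458874
[[316.83420921 212.65738723]] [[316.03653033  10.34618414]]
-130 [317. 216.] [139, 138, 137, 137, 137, 137, 135, 134, 136, 133, 114, 75, 56, 87, 121, 142, 148, 146, 147, 146, 142, 141, 140, 138, 136]
-126 [317. 213.] [139, 138, 137, 136, 137, 137, 136, 135, 134, 131, 113, 74, 57, 87, 122, 143, 148, 147, 146, 144, 141, 141, 141, 139, 136]
-122 [317. 210.] [138, 137, 137, 137, 136, 136, 137, 135, 135, 132, 115, 73, 56, 88, 123, 143, 146, 146, 146, 145, 144, 143, 139, 138, 136]
-118 [317. 207.] [138, 139, 139, 138, 136, 136, 137, 135, 136, 134, 119, 77, 56, 86, 124, 144, 147, 147, 146, 145, 143, 139, 140, 139, 138]
-105 [317. 199.] [136, 138, 138, 136, 132, 125, 130, 134, 136, 139, 146, 154, 153, 147, 138, 129, 121, 119, 109, 98, 102, 134, 137, 138, 135]
-95 [317. 191.] [138, 137, 137, 137, 134, 126, 128, 133, 136, 139, 143, 151, 150, 145, 136, 126, 120, 117, 109, 93, 82, 84, 91, 121, 132]
-50 [317. 154.] [139, 138, 138, 137, 125, 122, 124, 130, 135, 141, 151, 155, 154, 148, 138, 130, 129, 120, 108, 91, 81, 81, 91, 117, 130]
0 [316. 110.] [139, 138, 137, 136, 130, 119, 123, 127, 132, 138, 148, 154, 154, 149, 139, 131, 129, 122, 110, 93, 81, 79, 92, 116, 134]
50 [316.  61.] [139, 139, 140, 139, 123, 118, 99, 83, 80, 80, 83, 89, 92, 92, 86, 85, 84, 86, 85, 77, 71, 70, 72, 73, 75]
100 [316.   8.] [136, 138, 138, 138, 134, 122, 131, 140, 145, 142, 141, 142, 108, 92, 91, 83, 79, 82, 81, 74, 71, 75, 77, 78, 75]
```

View pics/w4.png

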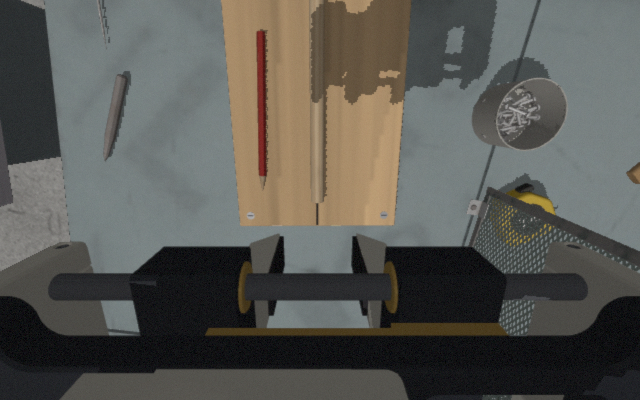

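The dowel lies still on the line: the line's visible end at (317,213) and the dowel axis agree to about 0.2 mm along its length, and the pencil is where it was. Next I go to the inner side of the clamp handle with closed fingers.

```bash
python3 -m inch '[0,0,0,0.046,0,0,1, 0,0,0,0.046,0,0,1, 0,0,0,0.046,0,0,1, 0,0,0,0.046,0,0,1, 0,0,0,0.046,0,0,1, 0,0,0,0.046,0,0,1, 0,0,0,0.046,0,0,1, 0,0,0,0.005,0,0,1, 0,0,0,0,0,0,1, 0,0,0,0,0,0,1]'
python3 - <<'E'
from h import *
o=get_obs();print(lf(o["tool_pos"]),o["tool_pos"][2])
c=capture("wrist");cv2.imwrite("pics/w5.png",c["image"][:,:,::-1])
for a in(.95,1.05,1.15):
  for r in(118,38):print(a,r,proj(c,M+1.5*X+167*Y+[0,0,28]+r*(np.cos(a)*Y+np.sin(a)*np.array([0,0,1]))).round())
E
```

```text
time: 8.78
tool_pos: [532.0, 205.7, 222.8]
tcp_rot: [-3.14, 0.0, 1.717]
contact_force: [0.7, 0.0, 0.3]
grip_width: 0.1
finger_force: 0.0
[[  0.35154916 182.53275426]] 222.7791853568726
0.95 118 [[319. 146.]]
0.95 38 [[318. 185.]]
1.05 118 [[318. 160.]]
1.05 38 [[318. 189.]]
1.15 118 [[318. 176.]]
1.15 38 [[318. 193.]]
```

View pics/w5.png

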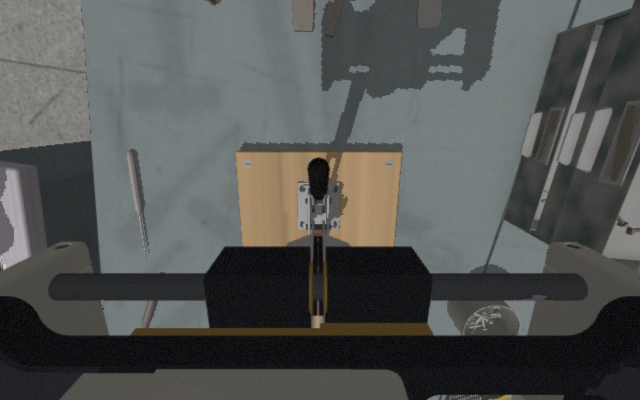

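The handle's free end is at about (318,165), so its angle is about 1.05–1.1, straight ahead of the closed fingers. I go down on its inner side and then outwards.

```bash
python3 -m inch '[0,0,0,-0.003,0,0.035,1, 0,0,0,-0.002,0,0.04,1, 0,0,0,0,0,0.025,1, 0,0,0,0,0,0.01,1, 0,0,0,0,0,0,1, 0,0,0,0.006,0,0,1, 0,0,0,0.006,0,0,1, 0,0,0,0.005,0,0,1, 0,0,0,0,0,0,1]'
python3 - <<'E'
from h import *
o=get_obs();print(lf(o["tool_pos"]),o["tool_pos"][2],o["contact_force"]@Y)
E
```

```text
time: 9.58
tool_pos: [532.1, 215.5, 136.9]
tcp_rot: [3.139, 0.0, 1.716]
contact_force: [1.3, -1.6, 0.4]
grip_width: 0.5
finger_force: 0.8
[[  1.88757603 192.16244309]] 136.94077013699174 -1.7583439899524689
```

Contact is just beginning, as predicted. Now the arc outwards and down.

```bash
python3 -m inch '[0,0,0,0.0065,0,0.005,1, 0,0,0,0.0065,0,0.005,1, 0,0,0,0.0065,0,0.005,1, 0,0,0,0.005,0,0.005,1, 0,0,0,0.005,0,0.005,1, 0,0,0,0.005,0,0.005,1, 0,0,0,0.004,0,0.006,1, 0,0,0,0.004,0,0.006,1, 0,0,0,0.004,0,0.006,1]'
python3 -m inch '[0,0,0,0.0028,0,0.0065,1, 0,0,0,0.0028,0,0.0065,1, 0,0,0,0.0028,0,0.0065,1, 0,0,0,0.0014,0,0.0065,1, 0,0,0,0.0014,0,0.006,1, 0,0,0,0.0014,0,0.005,1, 0,0,0,0,0,0.002,1, 0,0,0,0,0,0,1]'
python3 - <<'E'
from h import *
o=get_obs();print(lf(o["tool_pos"]),o["tool_pos"][2],o["contact_force"])
E
```

```text
time: 10.33
tool_pos: [526.0, 251.9, 96.6]
tcp_rot: [-3.141, -0.0, 1.715]
contact_force: [0.8, -0.6, 1.6]
grip_width: 0.7
finger_force: 1.1
time: 11.0
tool_pos: [524.6, 261.4, 65.8]
tcp_rot: [-3.141, 0.0, 1.715]
contact_force: [-0.8, -1.0, 0.3]
grip_width: 0.4
finger_force: 0.1
[[  1.0579594  238.69848482]] 65.78457082132307 [-0.80088678 -0.97632755  0.26111523]
```

```bash
for i in 1; do python3 -m inch '[0,0,0,0,0,0.0015,1, 0,0,0,0,0,0,1]'; python3 -m inch '[0,0,0,0,0,0.0015,1, 0,0,0,0,0,0,1]'; done
```

```text
time: 11.17
tool_pos: [524.6, 261.5, 65.5]
tcp_rot: [3.141, -0.0, 1.715]
contact_force: [-2.0, -1.7, 7.4]
grip_width: 0.7
finger_force: 3.3
time: 11.33
tool_pos: [524.7, 261.5, 65.3]
tcp_rot: [3.141, -0.0, 1.715]
contact_force: [-3.6, -2.4, 14.1]
grip_width: 0.4
finger_force: 6.8
```

The force is rising at a hard stop, with the tip at z≈54.3, which is grip level. I back off and check.

```bash
python3 -m inch '[0,0,0,0,0,-0.02,1, 0,0,0,0,0,-0.05,1, 0,0,0,0,0,-0.05,1, 0,0,0,0,0,-0.05,1, 0,0,0,-0.02,0,-0.03,1, 0,0,0,-0.05,0,0,1, 0,0,0,-0.05,0,0,1, 0,0,0,-0.05,0,0,1, 0,0,0,-0.05,0,0,1, 0,0,0,-0.05,0,0,1]'
python3 -m inch '[0,0,0,-0.05,0,0,1, 0,0,0,-0.05,0,0,1, 0,0,0,-0.03,0,0,1, 0,0,0,0,0,0,1, 0,0,0,0,0,0,1]'
python3 - <<'E'
from h import *
print(lf(get_obs()["tool_pos"]),get_obs()["tool_pos"][2])
c=capture("wrist")
g=cv2.cvtColor(c["image"],cv2.COLOR_RGB2GRAY).astype(np.float32)
for y,z in((-130,0),(-122,0),(-105,8),(-95,8),(-50,8),(0,8),(30,8),(60,8)):
    t=np.arange(-12,12.01,1); p=M+(1.5+t)[:,None]*X+y*Y+[0,0,z]
    uv=proj(c,p).astype(np.float32); print(y,uv[12].round(),cv2.remap(g,uv[:,0][None],uv[:,1][None],1)[0].astype(int).tolist())
a=cv2.resize(c["image"][0:230,200:440,::-1],None,fx=1.6,fy=1.6)
s=capture("scene")["image"][150:250,220:340,::-1];s=cv2.resize(s,None,fx=368/100,fy=368/100,interpolation=cv2.INTER_CUBIC)
t=capture("top");P=M+167*Y+[0,0,28]+118*Y;print("handle end px top",(proj(t,P)),proj(t,M+83*Y+[0,0,8]))
cv2.imwrite("pics/f.png",np.hstack([a[:368],s[:368,:410]]))
E
```

```text
time: 12.17
tool_pos: [555.4, 46.1, 223.5]
tcp_rot: [-3.141, -0.0, 1.715]
contact_force: [0.3, -0.1, 0.3]
grip_width: 0.0
finger_force: 0.0
time: 12.58
tool_pos: [570.4, -56.3, 223.1]
tcp_rot: [-3.141, -0.001, 1.712]
contact_force: [-0.6, -0.4, -0.9]
grip_width: 0.6
finger_force: 0.0
[[  0.82640045 -82.28468351]] 223.08068408795043
-130 [318. 216.] [136, 136, 137, 135, 133, 132, 131, 134, 133, 129, 112, 73, 54, 87, 121, 140, 143, 145, 142, 140, 139, 139, 138, 135, 133]
-122 [318. 210.] [137, 135, 134, 135, 135, 134, 134, 133, 133, 130, 113, 71, 55, 87, 121, 140, 146, 144, 142, 141, 140, 138, 136, 134, 133]
-105 [318. 199.] [135, 135, 135, 134, 130, 124, 127, 132, 134, 136, 142, 151, 149, 144, 135, 125, 119, 118, 107, 94, 103, 130, 133, 132, 131]
-95 [318. 191.] [136, 136, 136, 135, 133, 124, 126, 129, 131, 134, 141, 149, 148, 142, 132, 123, 119, 114, 105, 91, 81, 81, 88, 121, 129]
-50 [318. 154.] [136, 137, 135, 134, 120, 117, 123, 129, 133, 137, 145, 149, 150, 145, 136, 129, 127, 121, 108, 90, 80, 78, 84, 97, 125]
0 [318. 109.] [138, 135, 134, 134, 128, 118, 120, 125, 128, 135, 146, 150, 148, 143, 136, 128, 121, 117, 107, 90, 74, 74, 82, 102, 128]
30 [317.  80.] [135, 135, 136, 130, 119, 114, 87, 79, 79, 80, 84, 87, 89, 89, 84, 80, 81, 81, 78, 72, 70, 73, 76, 78, 79]
60 [317.  50.] [134, 134, 136, 134, 115, 90, 80, 78, 79, 80, 81, 86, 89, 88, 85, 79, 79, 84, 82, 73, 68, 72, 73, 72, 72]
handle end px top [[171.32896745 244.28058075]] [[240.83757208 235.85282979]]
```

View pics/f.png

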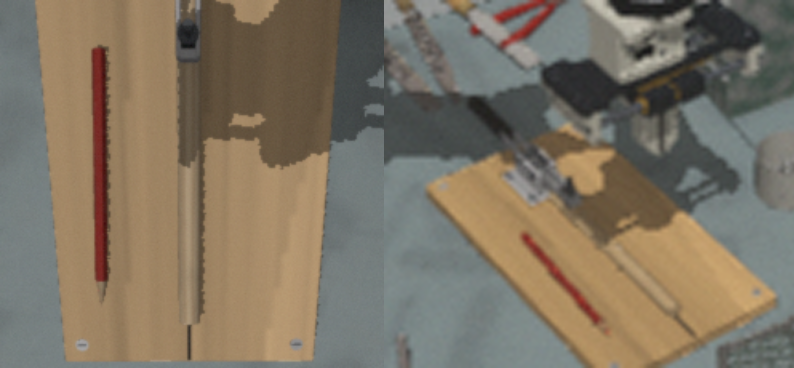

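The clamp arm lies over the dowel with its tip on it, at (188,45) in the left half, and the handle is level at (490,110) in the right half. The dowel has not moved from the line and the pencil is untouched.

```bash
python3 -c "from plant import *;print(close_job())"
```

```text
the job is handed in; nothing more can be done
None
```

The job is handed in: the dowel lies still on the pencilled line, within about 0.3 mm by the wrist camera, and the clamp handle is at its stop with the tip on the dowel. I rolled it between loosely spread fingertips, closing lightly on it twice to align it, and never lifted it. The pencil stayed in place, and I moved nothing else.

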